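# Lift the round roll out of the pan with the tongs

### The job

Two rolls are warming in the flat pan on the hob. Pick up the kitchen tongs, close them on the round roll, lift it about 15 cm up out of the pan and keep holding it there in the tongs, still and above the pan, so that I can check whether its underside has browned; the program finishes while holding it. Touch the rolls with the tongs only, leave the long roll and the pan where they are, and do not disturb the plate, the mug or the pepper mill.

Things in the scene. Friction and masses are not known exactly. Their poses are not given: they have to be found in the camera images.
- tongs: steel spring kitchen tongs, 110 g, 260 mm from hinge pin to nose, lying flat on the counter right of the hob. Origin: centre of the hinge pin at mid-height (14 mm above the counter when lying); x along the centre line to the nose, y to the left arm, z up. A spring holds the two arms open; they turn about the pin by equal and opposite angles
- tongs_grip (a point): point on the tongs' centre line 115 mm from the pin, mid-height, midway between the arms: grip across both arms here (along the tongs' y), near the centre of mass. Black rubber sleeves, 26 mm tall, run from 70 to 150 mm from the pin. Outside width here: 55 mm open. Squeezing to 51 mm takes about 11 N (enough to carry the tongs open without hurry), to 38 mm about 13 N
- tongs_jaws (a point): point on the tongs' centre line midway between the jaws, 241 mm from the pin, mid-height. The jaws are shallow black nylon cups 38 mm long and 28 mm tall, their outsides 100 mm apart when open. The clear gap between their rims is 85 mm open, and shrinks by about 2.1 mm for each 1 mm by which the sleeves are squeezed together at the grip point
- tong_arm_left: left arm of the tongs (+y side): origin on the hinge pin, x and z as for the tongs when open; squeezing turns it clockwise seen from above by up to 0.19 rad
- tong_arm_right: right arm of the tongs (-y side): origin on the hinge pin, x and z as for the tongs when open; squeezing turns it counter-clockwise seen from above by up to 0.19 rad
- round_roll: round bread roll, rigid, 55 mm across (widest 18 mm above its base) and 42 mm high, 35 to 70 g, standing in the pan. Origin: centre of its underside; z up
- long_roll: long bread roll, rigid, 84 mm long, 40 mm wide, 41 mm high, lying in the pan beside the round one (centres 96 to 126 mm apart, its length roughly square to the line between them). Origin: centre of its underside, x along its length, z up
- pan: flat black griddle pan, 1.1 kg, loose on the hob; 260 mm across the rim, which stands 16 mm above the hob's glass; the inner floor is 5 mm above the glass and 218 mm across. Origin: centre of its underside, z up; its handle runs out along its +y axis to 305 mm from the centre, rising to 50 mm above the glass. The rolls stand to either side of the middle, along its x axis
- hob: portable induction hob standing fixed on the counter: 360 mm (x) by 280 mm (y), 60 mm high. Origin: centre of its underside; controls along its -x edge
- plate: white side plate, 170 mm across, 18 mm high, on the counter; origin: centre of its underside. Leave alone
- mug: white mug, 80 mm across, 92 mm high, handle along +y, on the counter; origin: centre of its underside. Leave alone
- pepper_mill: dark wooden pepper mill, 52 mm across, 156 mm high, on the counter; origin: centre of its underside. Leave alone

How it is judged:
By the outcome, as a careful person would: the job done as asked, in the order asked, and still so for the second after the job is handed in, while the arm keeps its last pose, push and grip.
It also fails if it takes over 48 s, if anything falls off the work surface, if the arm or the gripper's body presses on something with over 40 N, if the wrist force passes 120 N, or if a joint passes its speed limit or range.

### The arm

A 6-joint arm with a two-finger parallel gripper is mounted at the origin on the work surface. World frame = base frame: x ahead of the robot, y to its left, z up, the work surface at z = 0. Lengths are in m, angles in rad, forces in N, time in s.
With the tool pointing down it reaches from about 0.325 to 0.75 m from the base axis. Payload 7.6 kg.
Tool frame: the origin (TCP) lies midway between the tips of the shut fingers; the grasp point (between the pads) lies 19 mm behind it (bot.grip_point_offset is the distance from the TCP to the grasp point, in m); z points along the fingers, y is the line along which they close (so a half turn about z gives the same grasp; the last joint's range is limited). The gripper opens to 85 mm and grips with 20 to 120 N. Pads are 22 mm wide; open, the fingers measure 114 mm over their backs; the gripper's body (76 mm by 85 mm) begins 54 mm behind the grasp point. The pads swing forward as they close: fully open they stand 13 mm farther back than shut.
Start: joints at [1.254, 0.052, 1.401, -0, 1.689, -0.07], TCP at [0.128, 0.509, 0.231] pointing down, gripper open.
Joint ranges: [-2.9, 2.9], [-0.91, 2.17], [0.12, 2.37], [-1.06, 4.2], [0.26, 2.73], [-2.93, 2.93]. Speed limits (rad/s): [2.57, 2.57, 3.01, 3.14, 3.14, 3.14].

### API

Orientations are given as a rotation vector (axis times angle).
In Python, from rig import telemetry, vision, hand_in, bot gives the robot as it stands.
- The arm moves only by the shell command python3 -m handwheel 'ROWS' [FORCE]. ROWS is JSON, a list of rows, each an object of numbers: "ax", "ay", "az": the turn, a rotation vector about the tool's x, y, z in degrees; "dx", "dy", "dz": the shift along the tool's x, y, z in m; "gripper": the finger opening in m, from 0 to 0.0854. A call has exactly 10 rows; each row shifts and turns the commanded pose from where the row before left it, along the tool's axes as they then stand; what a row does not reach is not made up. A row lasts 1/10 s, in which the tool goes at most 50 mm and 8.59 degrees, less where a joint would pass 70% of its speed; a pose out of reach is approached as far as the arm can. A call is refused whole if a number of a shift passes 0.05 or a number of a turn 8.59, either way. A call with a gripper value outside its range is refused whole. The fingers move at their own pace and stop on an object; FORCE is the grip in N (left out, the last holds). Time passes only in rows, so rows that do not move let the fingers close, or fill a call up. It gives the time, the measured TCP pose, the force, the opening and the grip force at its end, in the units of the state.
- telemetry.state(): the state, without advancing time (a new reading comes with each control period).
- vision.snapshot(name): name is "scene" or "top" or "wrist"; returns the picture (384x512x3 uint8, red, green, blue); there is no depth.
- vision.calibration(name): a dict with "fx", "fy", "cx", "cy" (pixels), "R" (3x3) and "t" (3): a world point X has camera coordinates R X + t. Camera axes: x right, y down, z forward; pixel columns grow to the right and rows downward; lengths in m; the calibration is good to about 2 mm. A picture is of the moment at which its call begins: read the wrist's pose just before it. calibration takes no time and is no camera call; for the wrist camera it gives the pose at the moment of the call.
- hand_in(): hands the job in; it is judged then, once.
The state is a dict: "time": time; "joint_pos": joint angles; "joint_vel": joint speeds; "joint_efforts": joint torques, N m; "eef_pos": TCP position; "orientation": TCP orientation; "wrist_force": force on the tool from outside, world axes, zero at the start; "torque": the same for the moment, N m; "opening": finger opening in m; "grasp_force": force on a finger pad.
Only numpy, scipy, OpenCV 4.12 (cv2) and the standard library are available. Lean on these libraries where they do the work, as an engineer would, in place of code of your own. Each camera call takes 0.05 s, during which the arm holds its last target. There are 200 camera calls.

## Working session

There is one attempt and no reset: what is moved stays moved. The work goes in short steps, Python scripts to look and compute and a shell command to move; the robot and the scene stay as the last step left them, time stands still between calls to the robot, and variables do not carry over. Pictures are saved under pics/ and viewed, at most 10 in all, crops included, and the job is handed in when it is done.

```bash
mkdir -p pics; ls
python3 - <<'E'
from rig import telemetry, vision
import cv2
s=telemetry.state();print({k:s[k] for k in('time','eef_pos','orientation','opening')})
for n in('top','scene'):
    im=vision.snapshot(n);cv2.imwrite(f'pics/{n}0.png',im[:,:,::-1]);c=vision.calibration(n);print(n,c)
E
```

```text
pics
{'time': 0.0, 'eef_pos': array([0.12814277, 0.50878544, 0.23045437]), 'orientation': array([-3.86757003e-01, -3.11738250e+00,  2.52281282e-03]), 'opening': 0.08509253518367084}
top {'fx': 480.32594695531424, 'fy': 480.32594695531424, 'cx': 252.9195620624037, 'cy': 191.67476526413944, 'R': array([[ 1.37811021e-02, -9.99904966e-01, -3.74609695e-04],
       [-9.97711997e-01, -1.37260764e-02, -6.61994343e-02],
       [ 6.61880012e-02,  1.28605375e-03, -9.97806341e-01]]), 't': array([-0.07720129,  0.51025526,  1.7364817 ])}
scene {'fx': 403.06502794771603, 'fy': 403.06502794771603, 'cx': 262.46593870918593, 'cy': 189.9908971612246, 'R': array([[-0.46391813,  0.88566381, -0.01948305],
       [ 0.6618252 ,  0.33188256, -0.67219147],
       [-0.58886957, -0.32473618, -0.74012096]]), 't': array([ 0.29159391, -0.26683817,  1.57311882])}
```

View pics/top0.png

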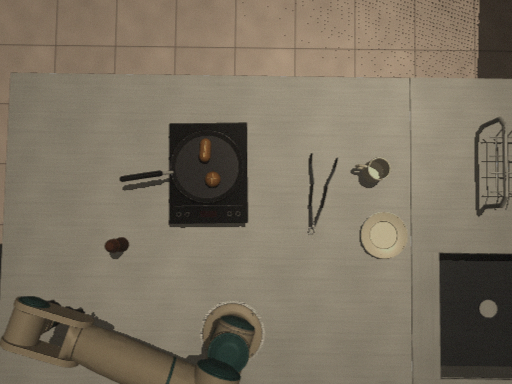

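View pics/scene0.png

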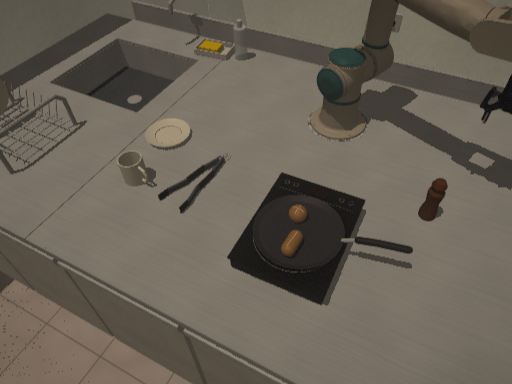

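The top view shows the tongs with the hinge at about (311,231) and the jaws at (310,155) and (337,159). The round roll is at (212,179), the long roll at (205,150), and the pan handle points left to (122,179). The mug is at (374,171), the plate at (385,236) and the mill at (117,245). The scene view agrees.

```bash
cat > h.py <<'E'
import numpy as np, cv2
from rig import telemetry, vision
from scipy.spatial.transform import Rotation as Ro
def ray(c,u,v,z):
    d=c['R'].T@np.array([(u-c['cx'])/c['fx'],(v-c['cy'])/c['fy'],1]);o=-c['R'].T@c['t']
    return o+d*(z-o[2])/d[2]
def proj(c,X):
    p=c['R']@np.asarray(X)+c['t'];return np.array([c['fx']*p[0]/p[2]+c['cx'],c['fy']*p[1]/p[2]+c['cy']])
def blobs(m,amin):
    n,l,s,ce=cv2.connectedComponentsWithStats(m.astype(np.uint8));return [(s[i],ce[i],l==i) for i in range(1,n) if s[i][4]>=amin]
E
python3 - <<'E'
from h import *
np.set_printoptions(precision=4,suppress=True)
for n in('top','scene'):
    im=cv2.imread(f'pics/{n}0.png');c=vision.calibration(n);hsv=cv2.cvtColor(im,cv2.COLOR_BGR2HSV)
    m=(hsv[...,1]>120)&(hsv[...,2]>70)&(hsv[...,0]<20)
    for s,ce,_ in blobs(m,25): print(n,'orange',s,ce,ray(c,*ce,.085))
    if n=='top':
        m=(hsv[...,2]<75); m[:,:290]=0;m[:,350:]=0;m[:140]=0;m[250:]=0
        for s,ce,mm in blobs(m,10):
            ys,xs=np.nonzero(mm);print('dark',s,ce,'top',ray(c,xs[ys==ys.min()].mean(),ys.min(),.014),'bot',ray(c,xs[ys==ys.max()].mean(),ys.max(),.014))
c=vision.calibration('top')
for nm,u,v,z in(('hinge',311,231,.014),('jl',310.5,155,.014),('jr',336,160,.014),('mug',378,168,.09),('plate',385,236,.018),('mill',117,245,0.05),('pan',207,167,.07)): print(nm,ray(c,u,v,z))
s=telemetry.state();w=vision.calibration('wrist')
Rt=Ro.from_rotvec(s['orientation']).as_matrix();print('wristcam in tool: pos',Rt.T@(-w['R'].T@w['t']-s['eef_pos']),'\naxes',(w['R']@Rt),w['fx'],'\ntool',Rt)
E
```

```text
top orange [200 138  11  23 201] [204.9204 148.9552] [0.6555 0.1012 0.085 ]
top orange [206 172  14  13 147] [212.517  177.9524] [0.5531 0.0724 0.085 ]
dark [308 154   6  73 213] [310.2441 191.1268] top [ 0.6532 -0.2817  0.014 ] bot [ 0.3891 -0.2796  0.014 ]
dark [314 159  23  66 172] [324.7035 192.3547] top [ 0.6359 -0.3736  0.014 ] bot [ 0.3966 -0.2959  0.014 ]
scene orange [289 204  18  17 228] [297.1974 212.25  ] [0.5496 0.0736 0.085 ]
scene orange [281 230  21  25 333] [291.0931 241.952 ] [0.6516 0.1016 0.085 ]
hinge [ 0.3711 -0.2833  0.014 ]
jl [ 0.6494 -0.2799  0.014 ]
jr [ 0.6322 -0.3736  0.014 ]
mug [ 0.5957 -0.508   0.09  ]
plate [ 0.3567 -0.5512  0.018 ]
mill [0.3124 0.4104 0.05  ]
pan [0.5933 0.0941 0.07  ]
wristcam in tool: pos [ 0.0701 -0.0007 -0.1421] 
axes [[ 0.0006  1.     -0.0018]
 [-0.962   0.0001 -0.2729]
 [-0.2729  0.0019  0.962 ]] 265.0117527517501 
tool [[-0.9697  0.2443 -0.0005]
 [ 0.2443  0.9697 -0.0014]
 [ 0.0001 -0.0014 -1.    ]]
```

```bash
python3 -m handwheel '[{"dx":-0.02,"dy":-0.011,"dz":-0.003},{"dx":-0.04,"dy":-0.022,"dz":-0.003},{"dx":-0.04,"dy":-0.022,"dz":-0.003},{"dx":-0.04,"dy":-0.022,"dz":-0.003},{"dx":-0.04,"dy":-0.022,"dz":-0.003},{"dx":-0.04,"dy":-0.022,"dz":-0.003},{"dx":-0.04,"dy":-0.022,"dz":-0.003},{"dx":-0.04,"dy":-0.022,"dz":-0.003},{"dx":-0.04,"dy":-0.022,"dz":-0.003},{"dx":-0.04,"dy":-0.022,"dz":-0.003}]'
python3 -m handwheel '[{"dx":-0.012,"dy":-0.046},{"dx":-0.014,"dy":-0.048},{"dx":-0.014,"dy":-0.048},{"dx":-0.014,"dy":-0.048},{"dx":-0.014,"dy":-0.048},{"dx":-0.014,"dy":-0.048},{"dx":-0.014,"dy":-0.048},{"dx":-0.014,"dy":-0.048},{"dx":-0.014,"dy":-0.048},{"dx":-0.014,"dy":-0.04}]'
python3 -m handwheel '[{"az":8.5},{"az":8.5},{"az":8.5},{"az":8.5},{"az":8.5},{"az":8.5},{"az":8.5},{"az":8.5},{"az":8.5},{"az":8.5}]'
python3 -m handwheel '[{"az":8.5},{"az":8.5},{"az":8.5},{"az":8.5},{"az":8.5},{"az":8.5},{"az":8.5},{"az":8.5},{"az":8.5},{"az":8.5}]'
python3 - <<'E'
from h import *
s=telemetry.state();print(s);Rt=Ro.from_rotvec(s['orientation']).as_matrix();print(Rt)
from rig import bot;print(bot.grip_point_offset,[a for a in dir(bot) if a[0]!='_'])
im=vision.snapshot('wrist');cv2.imwrite('pics/w1.png',im[:,:,::-1]);c=vision.calibration('wrist');np.save('w1.npy',c,allow_pickle=True)
E
```

```text
{'time': 0.1, 'joint_pos': array([ 1.25369684e+00,  5.28005419e-02,  1.40160425e+00,  1.66215409e-05,
        1.68863364e+00, -7.03223091e-02]), 'joint_vel': array([-0.00070757, -0.00196038, -0.00282204, -0.00025342,  0.00039447,
       -0.00083259]), 'joint_efforts': array([ 1.55318216e-03, -3.82580209e+01, -3.60986674e+01, -3.60644037e-05,
        4.67084086e-03,  8.90548392e-06]), 'eef_pos': array([0.12814701, 0.50884101, 0.23055222]), 'orientation': array([-3.86614452e-01, -3.11741533e+00,  2.22333895e-03]), 'wrist_force': array([ 0.0028385 , -0.14439436, -0.40910016]), 'torque': array([-0.03146373,  0.05596879,  0.00945537]), 'grasp_force': 0.0, 'opening': 0.08547505414093357}
[[-9.69705174e-01  2.44277829e-01 -4.66492489e-04]
 [ 2.44278246e-01  9.69704216e-01 -1.36854490e-03]
 [ 1.18054556e-04 -1.44103904e-03 -9.99998955e-01]]
0.0187 ['IKError', 'grip_point_offset']invalid input at $[0]: expected keys ax, ay, az, dx, dy, dz, gripper
invalid input at $[0]: expected keys ax, ay, az, dx, dy, dz, gripper
invalid input at $[0]: expected keys ax, ay, az, dx, dy, dz, gripper
invalid input at $[0]: expected keys ax, ay, az, dx, dy, dz, gripper
```

View pics/w1.png

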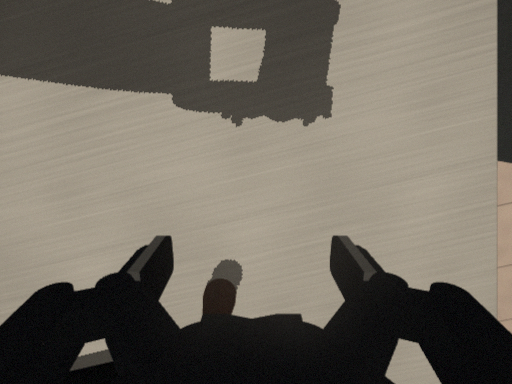

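The moves were refused because every row must carry all the keys, so the arm hasn't moved. The wrist picture shows the fingertips near (168,240) and (335,240), and the mill below at (225,285). I'll resend the rows with every key.

```bash
python3 -m handwheel '[{"ax":0,"ay":0,"az":0,"dx":-0.02,"dy":-0.011,"dz":-0.005,"gripper":0.085},{"ax":0,"ay":0,"az":0,"dx":-0.04,"dy":-0.022,"dz":-0.003,"gripper":0.085},{"ax":0,"ay":0,"az":0,"dx":-0.04,"dy":-0.022,"dz":-0.003,"gripper":0.085},{"ax":0,"ay":0,"az":0,"dx":-0.04,"dy":-0.022,"dz":-0.003,"gripper":0.085},{"ax":0,"ay":0,"az":0,"dx":-0.04,"dy":-0.022,"dz":-0.003,"gripper":0.085},{"ax":0,"ay":0,"az":0,"dx":-0.04,"dy":-0.022,"dz":-0.003,"gripper":0.085},{"ax":0,"ay":0,"az":0,"dx":-0.04,"dy":-0.022,"dz":-0.003,"gripper":0.085},{"ax":0,"ay":0,"az":0,"dx":-0.04,"dy":-0.022,"dz":-0.003,"gripper":0.085},{"ax":0,"ay":0,"az":0,"dx":-0.04,"dy":-0.022,"dz":-0.003,"gripper":0.085},{"ax":0,"ay":0,"az":0,"dx":-0.04,"dy":-0.022,"dz":-0.003,"gripper":0.085}]'
python3 -m handwheel '[{"ax":0,"ay":0,"az":0,"dx":-0.012,"dy":-0.046,"dz":0,"gripper":0.085},{"ax":0,"ay":0,"az":0,"dx":-0.014,"dy":-0.048,"dz":0,"gripper":0.085},{"ax":0,"ay":0,"az":0,"dx":-0.014,"dy":-0.048,"dz":0,"gripper":0.085},{"ax":0,"ay":0,"az":0,"dx":-0.014,"dy":-0.048,"dz":0,"gripper":0.085},{"ax":0,"ay":0,"az":0,"dx":-0.014,"dy":-0.048,"dz":0,"gripper":0.085},{"ax":0,"ay":0,"az":0,"dx":-0.014,"dy":-0.048,"dz":0,"gripper":0.085},{"ax":0,"ay":0,"az":0,"dx":-0.014,"dy":-0.048,"dz":0,"gripper":0.085},{"ax":0,"ay":0,"az":0,"dx":-0.014,"dy":-0.048,"dz":0,"gripper":0.085},{"ax":0,"ay":0,"az":0,"dx":-0.014,"dy":-0.048,"dz":0,"gripper":0.085},{"ax":0,"ay":0,"az":0,"dx":-0.014,"dy":-0.04,"dz":0,"gripper":0.085}]'
python3 -m handwheel '[{"ax":0,"ay":0,"az":8.5,"dx":0,"dy":0,"dz":0,"gripper":0.085},{"ax":0,"ay":0,"az":8.5,"dx":0,"dy":0,"dz":0,"gripper":0.085},{"ax":0,"ay":0,"az":8.5,"dx":0,"dy":0,"dz":0,"gripper":0.085},{"ax":0,"ay":0,"az":8.5,"dx":0,"dy":0,"dz":0,"gripper":0.085},{"ax":0,"ay":0,"az":8.5,"dx":0,"dy":0,"dz":0,"gripper":0.085},{"ax":0,"ay":0,"az":8.5,"dx":0,"dy":0,"dz":0,"gripper":0.085},{"ax":0,"ay":0,"az":8.5,"dx":0,"dy":0,"dz":0,"gripper":0.085},{"ax":0,"ay":0,"az":8.5,"dx":0,"dy":0,"dz":0,"gripper":0.085},{"ax":0,"ay":0,"az":8.5,"dx":0,"dy":0,"dz":0,"gripper":0.085},{"ax":0,"ay":0,"az":8.5,"dx":0,"dy":0,"dz":0,"gripper":0.085}]'
python3 -m handwheel '[{"ax":0,"ay":0,"az":8.5,"dx":0,"dy":0,"dz":0,"gripper":0.085},{"ax":0,"ay":0,"az":8.5,"dx":0,"dy":0,"dz":0,"gripper":0.085},{"ax":0,"ay":0,"az":8.5,"dx":0,"dy":0,"dz":0,"gripper":0.085},{"ax":0,"ay":0,"az":8.5,"dx":0,"dy":0,"dz":0,"gripper":0.085},{"ax":0,"ay":0,"az":8.5,"dx":0,"dy":0,"dz":0,"gripper":0.085},{"ax":0,"ay":0,"az":8.5,"dx":0,"dy":0,"dz":0,"gripper":0.085},{"ax":0,"ay":0,"az":8.5,"dx":0,"dy":0,"dz":0,"gripper":0.085},{"ax":0,"ay":0,"az":8.5,"dx":0,"dy":0,"dz":0,"gripper":0.085},{"ax":0,"ay":0,"az":8.5,"dx":0,"dy":0,"dz":0,"gripper":0.085},{"ax":0,"ay":0,"az":8.5,"dx":0,"dy":0,"dz":0,"gripper":0.085}]'
cat > look.py <<'E'
import sys
from h import *
s=telemetry.state();c=vision.calibration('wrist');im=vision.snapshot('wrist')
cv2.imwrite(f'pics/{sys.argv[1]}.png',im[:,:,::-1]);np.save(sys.argv[1]+'.npy',c,allow_pickle=True)
np.set_printoptions(precision=4,suppress=True)
R=Ro.from_rotvec(s['orientation']).as_matrix()
print(s['time'],s['eef_pos'],s['opening'],s['grasp_force'],s['wrist_force'],'q',s['joint_pos'],'\n',R)
E
python3 look.py w2
```

```text
time: 1.15
eef_pos: [0.4467, 0.212, 0.2633]
orientation: [-0.387, -3.118, -0.0]
wrist_force: [0.4, 1.3, -0.1]
opening: 0.0852
grasp_force: 0.0
time: 2.15
eef_pos: [0.464, -0.2784, 0.2629]
orientation: [-0.389, -3.117, -0.0]
wrist_force: [1.3, 0.4, 1.3]
opening: 0.0848
grasp_force: 0.0
time: 3.15
eef_pos: [0.4645, -0.2758, 0.2628]
orientation: [-2.397, -2.029, 0.0]
wrist_force: [0.0, 1.0, -0.6]
opening: 0.0851
grasp_force: 0.0
time: 4.15
eef_pos: [0.4646, -0.2758, 0.2629]
orientation: [-3.139, 0.123, 0.001]
wrist_force: [-0.1, -0.1, 0.1]
opening: 0.0852
grasp_force: 0.0
4.15 [ 0.4646 -0.2758  0.2629] 0.08523457182565311 0.0 [-0.1023 -0.1274  0.1296] q [-0.6041  0.0906  1.2981  0.0001  1.7537  1.045 ] 
 [[ 0.9969 -0.0783 -0.0006]
 [-0.0783 -0.9969  0.0005]
 [-0.0006 -0.0005 -1.    ]]
```

View pics/w2.png

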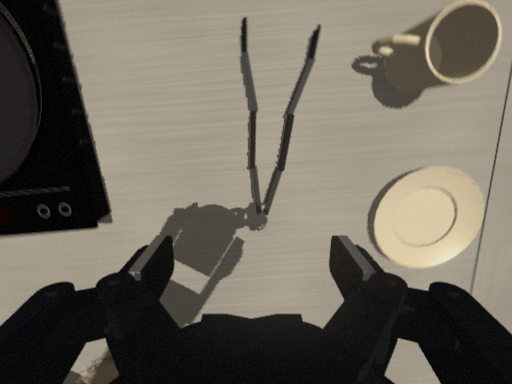

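The wrist view shows the tongs with the hinge pin at (262,211) and jaw noses at (244,17) and (319,26). The sleeves run from (252,111) to (251,168) and from (289,114) to (281,168). The mug and plate are to the right, the hob to the left.

Run:
```python
from h import *
np.set_printoptions(precision=4,suppress=True)
im=cv2.imread('pics/w2.png');c=np.load('w2.npy',allow_pickle=True).item()
g=im.max(2);m=(g<55);m[205:]=0;m[:,:225]=0;m[:,335:]=0
P=[]
for s,ce,mm in blobs(m,40):
    ys,xs=np.nonzero(mm);a=[xs[ys==ys.min()].mean(),ys.min()];b=[xs[ys==ys.max()].mean(),ys.max()]
    print(s,ce,'z27:',ray(c,*ce,.02)[:2],ray(c,*a,.027)[:2],ray(c,*b,.027)[:2])
h=ray(c,262,211,.02);j=(ray(c,244,17,.02)+ray(c,319,26,.02))/2;print(h,j,j-h,np.linalg.norm(j-h),np.degrees(np.arctan2(*(j-h)[[1,0]])))
```

```text
[242  19   4  33 117] [243.5556  36.5983] z27: [ 0.6337 -0.2788] [ 0.6514 -0.281 ] [ 0.6155 -0.2773]
[306  28  13  35 155] [312.5548  45.0581] z27: [ 0.6169 -0.3675] [ 0.6342 -0.373 ] [ 0.5963 -0.3578]
[250 111   5  58 231] [252.2294 139.6494] z27: [ 0.5022 -0.2799] [ 0.541  -0.2839] [ 0.4627 -0.2765]
[265 114  28  89 389] [282.9229 148.2545] z27: [ 0.4866 -0.323 ] [ 0.5333 -0.332 ] [ 0.4097 -0.2927]
[ 0.3933 -0.2866  0.02  ] [ 0.647  -0.3286  0.02  ] [ 0.2537 -0.042   0.    ] 0.25716814571032465 -9.400763915254776
```

```bash
python3 -m handwheel '[{"ax":0,"ay":0,"az":0,"dx":0.0197,"dy":0.0118,"dz":0,"gripper":0.085},{"ax":0,"ay":0,"az":0,"dx":0.0197,"dy":0.0119,"dz":0,"gripper":0.085},{"ax":0,"ay":0,"az":4.9,"dx":0,"dy":0,"dz":0.01,"gripper":0.085},{"ax":0,"ay":0,"az":0,"dx":0,"dy":0,"dz":0.025,"gripper":0.085},{"ax":0,"ay":0,"az":0,"dx":0,"dy":0,"dz":0.025,"gripper":0.085},{"ax":0,"ay":0,"az":0,"dx":0,"dy":0,"dz":0.025,"gripper":0.085},{"ax":0,"ay":0,"az":0,"dx":0,"dy":0,"dz":0.025,"gripper":0.085},{"ax":0,"ay":0,"az":0,"dx":0,"dy":0,"dz":0.025,"gripper":0.085},{"ax":0,"ay":0,"az":0,"dx":0,"dy":0,"dz":0.025,"gripper":0.085},{"ax":0,"ay":0,"az":0,"dx":0,"dy":0,"dz":0,"gripper":0.085}]'
python3 look.py w3
```

```text
time: 5.2
eef_pos: [0.5003, -0.301, 0.0988]
orientation: [-3.128, 0.243, 0.011]
wrist_force: [-0.2, 0.6, 1.0]
opening: 0.0851
grasp_force: 0.0
5.2 [ 0.5003 -0.301   0.0988] 0.08513953663469626 0.0 [-0.2101  0.5621  0.9595] q [-0.6049  0.3016  1.3878  0.0001  1.4603  1.1212] 
 [[ 0.9879 -0.1547 -0.0067]
 [-0.1547 -0.988   0.0047]
 [-0.0073 -0.0036 -1.    ]]
```

View pics/w3.png

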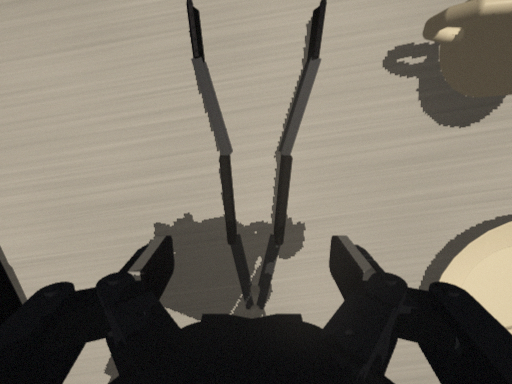

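The tongs are centred between the fingers. Sleeve far ends are at (224,154) and (287,154), near ends at (232,242) and (279,242), and the pin is near (254,305).

Run:
```python
from h import *
np.set_printoptions(precision=4,suppress=True)
c=np.load('w3.npy',allow_pickle=True).item()
f=(ray(c,224,154,.027)+ray(c,287,154,.027))/2;n=(ray(c,232,242,.027)+ray(c,279,242,.027))/2
j=(ray(c,200,60,.027)+ray(c,316,58,.027))/2;o=(ray(c,190,0,.027)+ray(c,324,0,.027))/2
u=(j-n)/np.linalg.norm(j-n);print(f,n,j,o,np.linalg.norm(f-n),np.linalg.norm(j-n),np.degrees(np.arctan2(u[1],u[0])))
print('grip',n+u*.045,f-u*.035,'width',np.linalg.norm(ray(c,224,154,.027)-ray(c,287,154,.027)))
```

```text
[ 0.5391 -0.3105  0.027 ] [ 0.4619 -0.2988  0.027 ] [ 0.6074 -0.3226  0.027 ] [ 0.6441 -0.3274  0.027 ] 0.07802055366152029 0.14739585089148996 -9.285636243807895
grip [ 0.5063 -0.3061  0.027 ] [ 0.5045 -0.3048  0.027 ] width 0.050685982523015934
```

```bash
python3 -m handwheel '[{"ax":0,"ay":0,"az":0.4,"dx":0.005,"dy":0.003,"dz":0.01,"gripper":0.085},{"ax":0,"ay":0,"az":0,"dx":0,"dy":0,"dz":0.015,"gripper":0.085},{"ax":0,"ay":0,"az":0,"dx":0,"dy":0,"dz":0.015,"gripper":0.085},{"ax":0,"ay":0,"az":0,"dx":0,"dy":0,"dz":0.015,"gripper":0.085},{"ax":0,"ay":0,"az":0,"dx":0,"dy":0,"dz":0.015,"gripper":0.085},{"ax":0,"ay":0,"az":0,"dx":0,"dy":0,"dz":0.012,"gripper":0.085},{"ax":0,"ay":0,"az":0,"dx":0,"dy":0,"dz":0.008,"gripper":0.085},{"ax":0,"ay":0,"az":0,"dx":0,"dy":0,"dz":0.006,"gripper":0.085},{"ax":0,"ay":0,"az":0,"dx":0,"dy":0,"dz":0,"gripper":0.07},{"ax":0,"ay":0,"az":0,"dx":0,"dy":0,"dz":0,"gripper":0.06}]' 30
python3 -m handwheel '[{"ax":0,"ay":0,"az":0,"dx":0,"dy":0,"dz":0,"gripper":0.056},{"ax":0,"ay":0,"az":0,"dx":0,"dy":0,"dz":0,"gripper":0.053},{"ax":0,"ay":0,"az":0,"dx":0,"dy":0,"dz":0,"gripper":0.05},{"ax":0,"ay":0,"az":0,"dx":0,"dy":0,"dz":0,"gripper":0.05},{"ax":0,"ay":0,"az":0,"dx":0,"dy":0,"dz":0,"gripper":0.05},{"ax":0,"ay":0,"az":0,"dx":0,"dy":0,"dz":0,"gripper":0.05},{"ax":0,"ay":0,"az":0,"dx":0,"dy":0,"dz":0,"gripper":0.05},{"ax":0,"ay":0,"az":0,"dx":0,"dy":0,"dz":0,"gripper":0.05},{"ax":0,"ay":0,"az":0,"dx":0,"dy":0,"dz":0,"gripper":0.05},{"ax":0,"ay":0,"az":0,"dx":0,"dy":0,"dz":0,"gripper":0.05}]' 30
```

```text
time: 6.25
eef_pos: [0.507, -0.3063, 0.0077]
orientation: [3.131, -0.258, 0.001]
wrist_force: [0.3, -0.6, 0.0]
opening: 0.0606
grasp_force: 0.0
time: 7.25
eef_pos: [0.5078, -0.3067, 0.0092]
orientation: [3.13, -0.259, 0.005]
wrist_force: [0.3, 0.5, 6.9]
opening: 0.0503
grasp_force: 12.0
```

```bash
python3 -m handwheel '[{"ax":0,"ay":0,"az":0,"dx":0,"dy":0,"dz":0,"gripper":0.065},{"ax":0,"ay":0,"az":0,"dx":0,"dy":0,"dz":0,"gripper":0.065},{"ax":0,"ay":0,"az":0,"dx":0,"dy":0,"dz":0,"gripper":0.065},{"ax":0,"ay":0,"az":0,"dx":0,"dy":0,"dz":0,"gripper":0.065},{"ax":0,"ay":0,"az":0,"dx":0,"dy":0,"dz":0,"gripper":0.065},{"ax":0,"ay":0,"az":0,"dx":0,"dy":0,"dz":0,"gripper":0.065},{"ax":0,"ay":0,"az":0,"dx":0,"dy":0,"dz":0,"gripper":0.065},{"ax":0,"ay":0,"az":0,"dx":0,"dy":0,"dz":0,"gripper":0.065},{"ax":0,"ay":0,"az":0,"dx":0,"dy":0,"dz":0,"gripper":0.065},{"ax":0,"ay":0,"az":0,"dx":0,"dy":0,"dz":0,"gripper":0.065}]' 30; python3 look.py w4
```

```text
time: 8.25
eef_pos: [0.5067, -0.3061, 0.0073]
orientation: [-3.131, 0.258, -0.0]
wrist_force: [0.8, 0.5, 0.6]
opening: 0.0649
grasp_force: 0.0
8.25 [ 0.5067 -0.3061  0.0073] 0.06492105788249206 0.0 [0.8098 0.4575 0.6172] q [-0.6058  0.4212  1.4333  0.0001  1.2872  1.1298] 
 [[ 0.9865 -0.164   0.    ]
 [-0.164  -0.9865  0.0001]
 [ 0.     -0.0001 -1.    ]]
```

```bash
python3 -m handwheel '[{"ax":0,"ay":0,"az":0,"dx":0,"dy":0,"dz":0.004,"gripper":0.065},{"ax":0,"ay":0,"az":0,"dx":0,"dy":0,"dz":0.004,"gripper":0.065},{"ax":0,"ay":0,"az":0,"dx":0,"dy":0,"dz":0,"gripper":0.065},{"ax":0,"ay":0,"az":0,"dx":0,"dy":0,"dz":0,"gripper":0.058},{"ax":0,"ay":0,"az":0,"dx":0,"dy":0,"dz":0,"gripper":0.055},{"ax":0,"ay":0,"az":0,"dx":0,"dy":0,"dz":0,"gripper":0.053},{"ax":0,"ay":0,"az":0,"dx":0,"dy":0,"dz":0,"gripper":0.052},{"ax":0,"ay":0,"az":0,"dx":0,"dy":0,"dz":0,"gripper":0.051},{"ax":0,"ay":0,"az":0,"dx":0,"dy":0,"dz":0,"gripper":0.05},{"ax":0,"ay":0,"az":0,"dx":0,"dy":0,"dz":0,"gripper":0.05}]' 30
python3 -m handwheel '[{"ax":0,"ay":0,"az":0,"dx":0,"dy":0,"dz":0,"gripper":0.05},{"ax":0,"ay":0,"az":0,"dx":0,"dy":0,"dz":-0.004,"gripper":0.05},{"ax":0,"ay":0,"az":0,"dx":0,"dy":0,"dz":-0.008,"gripper":0.05},{"ax":0,"ay":0,"az":0,"dx":0,"dy":0,"dz":-0.01,"gripper":0.05},{"ax":0,"ay":0,"az":0,"dx":0,"dy":0,"dz":-0.01,"gripper":0.05},{"ax":0,"ay":0,"az":0,"dx":0,"dy":0,"dz":-0.01,"gripper":0.05},{"ax":0,"ay":0,"az":0,"dx":0,"dy":0,"dz":-0.01,"gripper":0.05},{"ax":0,"ay":0,"az":0,"dx":0,"dy":0,"dz":-0.004,"gripper":0.05},{"ax":0,"ay":0,"az":0,"dx":0,"dy":0,"dz":0,"gripper":0.05},{"ax":0,"ay":0,"az":0,"dx":0,"dy":0,"dz":0,"gripper":0.05}]' 30
python3 look.py w5
```

```text
time: 9.3
eef_pos: [0.5074, -0.3063, 0.0003]
orientation: [3.13, -0.258, 0.003]
wrist_force: [-0.0, 1.2, 6.5]
opening: 0.0501
grasp_force: 11.9
time: 10.3
eef_pos: [0.5066, -0.306, 0.055]
orientation: [-3.131, 0.259, 0.001]
wrist_force: [0.5, -0.1, -1.4]
opening: 0.0503
grasp_force: 10.0
10.3 [ 0.5066 -0.306   0.055 ] 0.05032752572106208 9.966926433553454 [ 0.535  -0.1054 -1.4316] q [-0.6058  0.3619  1.4055  0.0001  1.3747  1.1298] 
 [[ 0.9865 -0.164  -0.0004]
 [-0.164  -0.9865  0.0004]
 [-0.0004 -0.0003 -1.    ]]
```

View pics/w5.png

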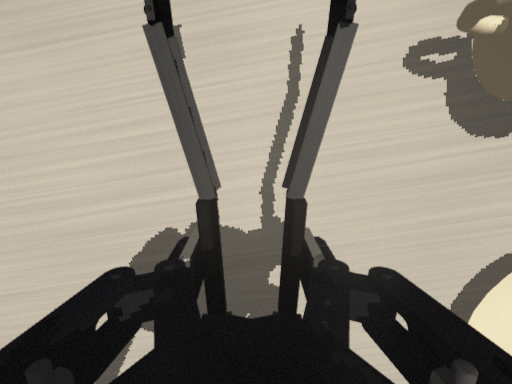

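The tongs are lifted level: arms at (207,196) and (295,196), jaws at the top edge near (158,10) and (342,10). The pads hold the sleeves. Next I'll raise, turn and carry them over the pan.

```bash
python3 -m handwheel '[{"ax":0,"ay":0,"az":-1.2,"dx":0,"dy":0,"dz":-0.008,"gripper":0.05},{"ax":0,"ay":0,"az":-2.4,"dx":0,"dy":0,"dz":-0.015,"gripper":0.05},{"ax":0,"ay":0,"az":-2.6,"dx":0,"dy":0,"dz":-0.015,"gripper":0.05},{"ax":0,"ay":0,"az":-2.8,"dx":0,"dy":0,"dz":-0.015,"gripper":0.05},{"ax":0,"ay":0,"az":-2.8,"dx":0,"dy":0,"dz":-0.015,"gripper":0.05},{"ax":0,"ay":0,"az":-2.8,"dx":0,"dy":0,"dz":-0.015,"gripper":0.05},{"ax":0,"ay":0,"az":-2.8,"dx":0,"dy":0,"dz":-0.015,"gripper":0.05},{"ax":0,"ay":0,"az":-2.8,"dx":0,"dy":0,"dz":-0.015,"gripper":0.05},{"ax":0,"ay":0,"az":-2.4,"dx":0,"dy":0,"dz":-0.012,"gripper":0.05},{"ax":0,"ay":0,"az":-1.6,"dx":0,"dy":0,"dz":-0.005,"gripper":0.05}]'
python3 -m handwheel '[{"ax":0,"ay":0,"az":0,"dx":0.001,"dy":-0.008,"dz":0,"gripper":0.05},{"ax":0,"ay":0,"az":0,"dx":0.001,"dy":-0.016,"dz":0,"gripper":0.05},{"ax":0,"ay":0,"az":0,"dx":0.001,"dy":-0.02,"dz":0,"gripper":0.05},{"ax":0,"ay":0,"az":0,"dx":0.001,"dy":-0.02,"dz":0,"gripper":0.05},{"ax":0,"ay":0,"az":0,"dx":0.001,"dy":-0.02,"dz":0,"gripper":0.05},{"ax":0,"ay":0,"az":0,"dx":0.001,"dy":-0.02,"dz":0,"gripper":0.05},{"ax":0,"ay":0,"az":0,"dx":0.001,"dy":-0.02,"dz":0,"gripper":0.05},{"ax":0,"ay":0,"az":0,"dx":0.001,"dy":-0.02,"dz":0,"gripper":0.05},{"ax":0,"ay":0,"az":0,"dx":0.001,"dy":-0.02,"dz":0,"gripper":0.05},{"ax":0,"ay":0,"az":0,"dx":0.001,"dy":-0.02,"dz":0,"gripper":0.05}]'
python3 -m handwheel '[{"ax":0,"ay":-1,"az":0,"dx":0.001,"dy":-0.02,"dz":0,"gripper":0.05},{"ax":0,"ay":-1,"az":0,"dx":0.001,"dy":-0.02,"dz":0,"gripper":0.05},{"ax":0,"ay":-1,"az":0,"dx":0.001,"dy":-0.02,"dz":0,"gripper":0.05},{"ax":0,"ay":-1,"az":0,"dx":0.001,"dy":-0.02,"dz":0,"gripper":0.05},{"ax":0,"ay":-1,"az":0,"dx":0.001,"dy":-0.02,"dz":0,"gripper":0.05},{"ax":0,"ay":-1,"az":0,"dx":0.001,"dy":-0.02,"dz":0,"gripper":0.05},{"ax":0,"ay":-1,"az":0,"dx":0.001,"dy":-0.02,"dz":0,"gripper":0.05},{"ax":0,"ay":-1,"az":0,"dx":0,"dy":-0.016,"dz":0,"gripper":0.05},{"ax":0,"ay":-1,"az":0,"dx":0,"dy":-0.01,"dz":0,"gripper":0.05},{"ax":0,"ay":-1,"az":0,"dx":0,"dy":-0.005,"dz":0,"gripper":0.05}]'
python3 look.py w6
python3 - <<'E'
from h import *
im=vision.snapshot('scene');np.save('s6.npy',vision.calibration('scene'),allow_pickle=True);cv2.imwrite('pics/s6full.png',im[:,:,::-1])
im2=vision.snapshot('top');cv2.imwrite('pics/t6full.png',im2[:,:,::-1])
a=cv2.imread('pics/w6.png')[:,60:452]
b=cv2.resize(im[130:290,200:360,::-1],None,fx=2.4,fy=2.4,interpolation=cv2.INTER_CUBIC)
cv2.imwrite('pics/c6.png',np.hstack([a,b]))
E
```

```text
time: 11.35
eef_pos: [0.5071, -0.3063, 0.187]
orientation: [3.114, 0.407, 0.003]
wrist_force: [-0.2, -0.3, -1.2]
opening: 0.05
grasp_force: 10.0
time: 12.35
eef_pos: [0.4687, -0.1242, 0.1843]
orientation: [-3.115, -0.403, 0.002]
wrist_force: [1.7, 0.4, -0.7]
opening: 0.0501
grasp_force: 10.0
time: 13.35
eef_pos: [0.4321, 0.0423, 0.1845]
orientation: [3.081, 0.4, -0.272]
wrist_force: [0.4, -0.3, -0.5]
opening: 0.0498
grasp_force: 10.0
13.35 [0.4321 0.0423 0.1845] 0.04980668327015263 9.966885165777057 [ 0.3522 -0.292  -0.5228] q [ 0.0372 -0.0465  1.6016 -0.039   1.7585  1.3457] 
 [[ 0.9518  0.2555 -0.1696]
 [ 0.2516 -0.9668 -0.0446]
 [-0.1754 -0.0002 -0.9845]]
```

View pics/c6.png

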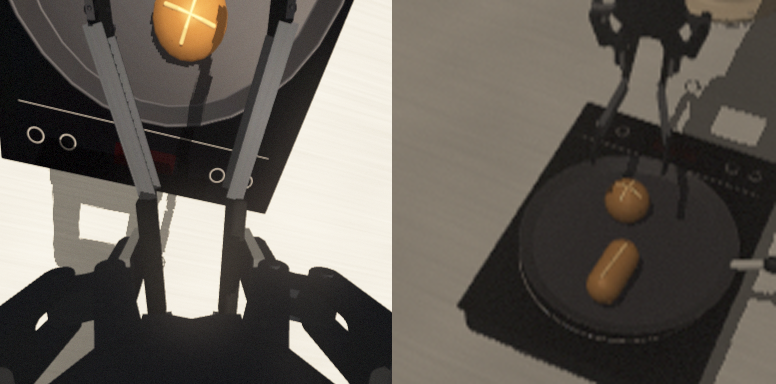

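Left half (wrist): the roll's cross is at wrist pixel (249,18), between the jaws at about (150,10) and (346,8). Right half (scene): the tongs point at the round roll, and the rolls and pan haven't moved.

Run:
```python
from h import *
np.set_printoptions(precision=4,suppress=True)
c=np.load('w6.npy',allow_pickle=True).item()
print('wrist cross',ray(c,249,18,.106))
im=cv2.imread('pics/w6.png');hsv=cv2.cvtColor(im,cv2.COLOR_BGR2HSV)
m=(hsv[...,1]>120)&(hsv[...,2]>70)&(hsv[...,0]<22)
for s,ce,mm in blobs(m,300): 
    print(s,ce); x0,x1=s[0],s[0]+s[2]; print('edges mid',ray(c,(x0+x1)/2,15,.085),'bottom',ray(c,ce[0],s[1]+s[3],.08))
for n in('scene','top'):
    im=cv2.imread(f'pics/{n[0]}6full.png');c=vision.calibration(n);hsv=cv2.cvtColor(im,cv2.COLOR_BGR2HSV);m=(hsv[...,1]>120)&(hsv[...,2]>70)&(hsv[...,0]<20)
    for s,ce,_ in blobs(m,25): print(n,s,ce,ray(c,*ce,.085))
s=telemetry.state();R=Ro.from_rotvec(s['orientation']).as_matrix()
J=s['eef_pos']+R@[.1245,0,-.0137];print('J',J)
c=np.load('s6.npy',allow_pickle=True).item()
print('J scene px',proj(c,J),[proj(c,s['eef_pos']+R@[.1445,y,-.0137]) for y in(-.046,.046)])
```

```text
wrist cross [0.5472 0.0744 0.106 ]
[ 213    0   75   62 3494] [249.7716  27.611 ]
edges mid [0.5518 0.0747 0.085 ] bottom [0.5224 0.0676 0.08  ]
scene [289 204  18  18 227] [297.4229 212.5595] [0.5504 0.0747 0.085 ]
scene [281 230  22  26 342] [291.2339 242.0205] [0.6516 0.1021 0.085 ]
top [200 138  11  22 199] [204.9899 148.8392] [0.6559 0.101  0.085 ]
top [206 172  13   5  49] [211.8163 174.1224] [0.5666 0.0751 0.085 ]
J [0.5536 0.0733 0.1764]
J scene px [297.969  191.9392] [array([313.7477, 200.8259]), array([279.8816, 195.4969])]
```

```bash
python3 -m handwheel '[{"ax":0,"ay":0,"az":0,"dx":0.0005,"dy":-0.002,"dz":0.005,"gripper":0.05},{"ax":0,"ay":0,"az":0,"dx":0.0015,"dy":0,"dz":0.01,"gripper":0.05},{"ax":0,"ay":0,"az":0,"dx":0.0015,"dy":0,"dz":0.01,"gripper":0.05},{"ax":0,"ay":0,"az":0,"dx":0.0015,"dy":0,"dz":0.01,"gripper":0.05},{"ax":0,"ay":0,"az":0,"dx":0.0015,"dy":0,"dz":0.01,"gripper":0.05},{"ax":0,"ay":0,"az":0,"dx":0.0015,"dy":0,"dz":0.01,"gripper":0.05},{"ax":0,"ay":0,"az":0,"dx":0.0015,"dy":0,"dz":0.01,"gripper":0.05},{"ax":0,"ay":0,"az":0,"dx":0.0015,"dy":0,"dz":0.01,"gripper":0.05},{"ax":0,"ay":0,"az":0,"dx":0.0015,"dy":0,"dz":0.008,"gripper":0.05},{"ax":0,"ay":0,"az":0,"dx":0,"dy":0,"dz":0.004,"gripper":0.05}]'
python3 look.py w7
python3 - <<'E'
from h import *
im=vision.snapshot('scene')
s=telemetry.state();R=Ro.from_rotvec(s['orientation']).as_matrix();print('J',s['eef_pos']+R@[.1245,0,-.0137])
a=cv2.imread('pics/w7.png')[:,60:452]
b=cv2.resize(im[150:278,230:358,::-1],None,fx=3,fy=3,interpolation=cv2.INTER_CUBIC)
cv2.imwrite('pics/c7.png',np.hstack([a,b]))
E
```

```text
time: 14.5
eef_pos: [0.4292, 0.0428, 0.0961]
orientation: [3.082, 0.399, -0.271]
wrist_force: [-0.3, 0.1, -0.8]
opening: 0.0503
grasp_force: 10.0
14.5 [0.4292 0.0428 0.0961] 0.05028178138150299 9.968833127059042 [-0.3433  0.1483 -0.7527] q [ 0.0382  0.0189  1.7187 -0.0377  1.5756  1.3544] 
 [[ 0.9521  0.2548 -0.169 ]
 [ 0.2509 -0.967  -0.0442]
 [-0.1746 -0.0003 -0.9846]]
J [0.55002587 0.07459618 0.08828062]
```

View pics/c7.png

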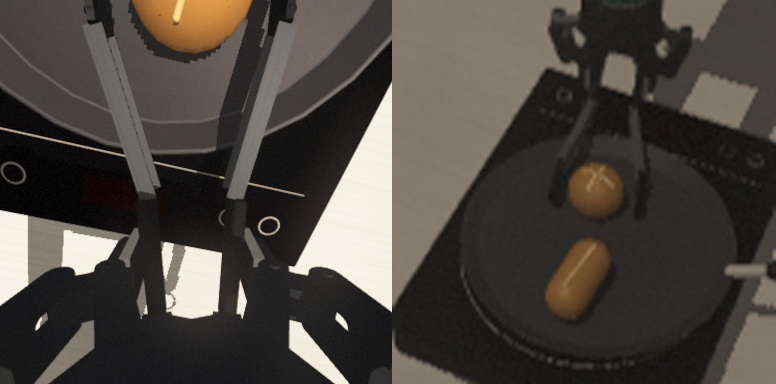

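The jaws straddle the round roll. In the scene half the jaws are at (562,185) and (642,190) with the roll at (597,190), and the wrist force is near zero. Now I'll close.

```bash
python3 -m handwheel '[{"ax":0,"ay":0,"az":0,"dx":0,"dy":0,"dz":0,"gripper":0.049},{"ax":0,"ay":0,"az":0,"dx":0,"dy":0,"dz":0,"gripper":0.0475},{"ax":0,"ay":0,"az":0,"dx":0,"dy":0,"dz":-0.001,"gripper":0.046},{"ax":0,"ay":0,"az":0,"dx":0,"dy":0,"dz":0,"gripper":0.0445},{"ax":0,"ay":0,"az":0,"dx":0,"dy":0,"dz":0,"gripper":0.043},{"ax":0,"ay":0,"az":0,"dx":0,"dy":0,"dz":-0.001,"gripper":0.042},{"ax":0,"ay":0,"az":0,"dx":0,"dy":0,"dz":0,"gripper":0.041},{"ax":0,"ay":0,"az":0,"dx":0,"dy":0,"dz":0,"gripper":0.04},{"ax":0,"ay":0,"az":0,"dx":0,"dy":0,"dz":0,"gripper":0.039},{"ax":0,"ay":0,"az":0,"dx":0,"dy":0,"dz":0,"gripper":0.038}]' 32
python3 -m handwheel '[{"ax":0,"ay":0,"az":0,"dx":0,"dy":0,"dz":0,"gripper":0.036},{"ax":0,"ay":0,"az":0,"dx":0,"dy":0,"dz":0,"gripper":0.035},{"ax":0,"ay":0,"az":0,"dx":0,"dy":0,"dz":0,"gripper":0.035},{"ax":0,"ay":0,"az":0,"dx":0,"dy":0,"dz":0,"gripper":0.035},{"ax":0,"ay":0,"az":0,"dx":0,"dy":0,"dz":0,"gripper":0.035},{"ax":0,"ay":0,"az":0,"dx":0,"dy":0,"dz":0,"gripper":0.035},{"ax":0,"ay":0,"az":0,"dx":0,"dy":0,"dz":0,"gripper":0.035},{"ax":0,"ay":0,"az":0,"dx":0,"dy":0,"dz":0,"gripper":0.035},{"ax":0,"ay":0,"az":0,"dx":0,"dy":0,"dz":0,"gripper":0.035},{"ax":0,"ay":0,"az":0,"dx":0,"dy":0,"dz":0,"gripper":0.035}]' 32
```

```text
time: 15.6
eef_pos: [0.4298, 0.0429, 0.0991]
orientation: [3.082, 0.399, -0.27]
wrist_force: [1.0, 0.1, -1.2]
opening: 0.038
grasp_force: 20.6
time: 16.6
eef_pos: [0.4298, 0.0429, 0.0991]
orientation: [3.082, 0.399, -0.27]
wrist_force: [-0.4, 0.4, -0.3]
opening: 0.0377
grasp_force: 32.1
```

```bash
python3 -m handwheel '[{"ax":0,"ay":0,"az":0,"dx":-0.0005,"dy":0,"dz":-0.003,"gripper":0.035},{"ax":0,"ay":0,"az":0,"dx":-0.0009,"dy":0,"dz":-0.005,"gripper":0.035},{"ax":0,"ay":0,"az":0,"dx":-0.0012,"dy":0,"dz":-0.007,"gripper":0.035},{"ax":0,"ay":0,"az":0,"dx":-0.0014,"dy":0,"dz":-0.008,"gripper":0.035},{"ax":0,"ay":0,"az":0,"dx":-0.0014,"dy":0,"dz":-0.008,"gripper":0.035},{"ax":0,"ay":0,"az":0,"dx":-0.0014,"dy":0,"dz":-0.008,"gripper":0.035},{"ax":0,"ay":0,"az":0,"dx":-0.0014,"dy":0,"dz":-0.008,"gripper":0.035},{"ax":0,"ay":0,"az":0,"dx":-0.0014,"dy":0,"dz":-0.008,"gripper":0.035},{"ax":0,"ay":0,"az":0,"dx":-0.0014,"dy":0,"dz":-0.008,"gripper":0.035},{"ax":0,"ay":0,"az":0,"dx":-0.0014,"dy":0,"dz":-0.008,"gripper":0.035}]'
python3 -m handwheel '[{"ax":0,"ay":0,"az":0,"dx":-0.0016,"dy":0,"dz":-0.009,"gripper":0.035},{"ax":0,"ay":0,"az":0,"dx":-0.0016,"dy":0,"dz":-0.009,"gripper":0.035},{"ax":0,"ay":0,"az":0,"dx":-0.0016,"dy":0,"dz":-0.009,"gripper":0.035},{"ax":0,"ay":0,"az":0,"dx":-0.0016,"dy":0,"dz":-0.009,"gripper":0.035},{"ax":0,"ay":0,"az":0,"dx":-0.0016,"dy":0,"dz":-0.009,"gripper":0.035},{"ax":0,"ay":0,"az":0,"dx":-0.0016,"dy":0,"dz":-0.009,"gripper":0.035},{"ax":0,"ay":0,"az":0,"dx":-0.0016,"dy":0,"dz":-0.009,"gripper":0.035},{"ax":0,"ay":0,"az":0,"dx":-0.0014,"dy":0,"dz":-0.008,"gripper":0.035},{"ax":0,"ay":0,"az":0,"dx":-0.0009,"dy":0,"dz":-0.005,"gripper":0.035},{"ax":0,"ay":0,"az":0,"dx":-0.0005,"dy":0,"dz":-0.003,"gripper":0.035}]'
python3 look.py w8
cat > pair.py <<'E'
from h import *
import sys
n=sys.argv[1];im=vision.snapshot('scene');cv2.imwrite(f'pics/s{n}full.png',im[:,:,::-1])
a=cv2.imread(f'pics/w{n}.png')[:,60:452]
b=cv2.resize(im[130:258,230:358,::-1],None,fx=3,fy=3,interpolation=cv2.INTER_CUBIC)
cv2.imwrite(f'pics/c{n}.png',np.hstack([a,b]))
E
python3 pair.py 8
```

```text
time: 17.6
eef_pos: [0.4299, 0.0429, 0.1718]
orientation: [3.082, 0.399, -0.27]
wrist_force: [0.2, -0.1, -1.1]
opening: 0.0376
grasp_force: 32.2
time: 18.6
eef_pos: [0.43, 0.0429, 0.2519]
orientation: [3.082, 0.399, -0.269]
wrist_force: [-0.3, 0.9, -1.5]
opening: 0.0382
grasp_force: 32.2
18.6 [0.43   0.0429 0.2519] 0.03820918573161753 32.22976863384247 [-0.3203  0.9135 -1.5275] q [ 0.0384 -0.0792  1.4986 -0.0397  1.8919  1.3422] 
 [[ 0.9524  0.2548 -0.1674]
 [ 0.2509 -0.967  -0.0441]
 [-0.1731  0.     -0.9849]]
```

View pics/c8.png

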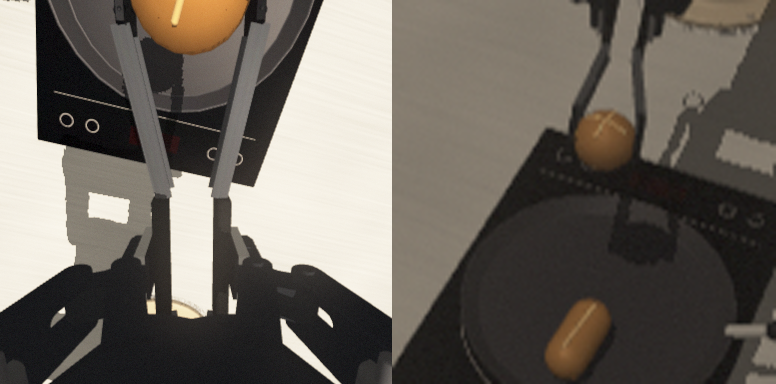

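The roll is held between the jaws at (605,140) in the scene half, clear of the pan, with the long roll still at (578,338). I'll let it settle for a second, then check the height and that nothing is slipping.

```bash
python3 -m handwheel '[{"ax":0,"ay":0,"az":0,"dx":0,"dy":0,"dz":0,"gripper":0.035},{"ax":0,"ay":0,"az":0,"dx":0,"dy":0,"dz":0,"gripper":0.035},{"ax":0,"ay":0,"az":0,"dx":0,"dy":0,"dz":0,"gripper":0.035},{"ax":0,"ay":0,"az":0,"dx":0,"dy":0,"dz":0,"gripper":0.035},{"ax":0,"ay":0,"az":0,"dx":0,"dy":0,"dz":0,"gripper":0.035},{"ax":0,"ay":0,"az":0,"dx":0,"dy":0,"dz":0,"gripper":0.035},{"ax":0,"ay":0,"az":0,"dx":0,"dy":0,"dz":0,"gripper":0.035},{"ax":0,"ay":0,"az":0,"dx":0,"dy":0,"dz":0,"gripper":0.035},{"ax":0,"ay":0,"az":0,"dx":0,"dy":0,"dz":0,"gripper":0.035},{"ax":0,"ay":0,"az":0,"dx":0,"dy":0,"dz":0,"gripper":0.035}]'
python3 look.py w9; python3 pair.py 9
python3 - <<'E'
from h import *
from scipy.optimize import least_squares
c=vision.calibration('scene')
for n in '89':
    im=cv2.imread(f'pics/s{n}full.png');hsv=cv2.cvtColor(im,cv2.COLOR_BGR2HSV);m=(hsv[...,1]>120)&(hsv[...,2]>70)&(hsv[...,0]<20)
    for s,ce,_ in blobs(m,60):
        zs=np.linspace(.06,.3,200);P=[ray(c,*ce,z) for z in zs];i=np.argmin([abs(p[0]-.551) for p in P]);print(n,s,ce.round(2),'at .085',ray(c,*ce,.085).round(4),'on x=.551',P[i].round(4))
a,b=[cv2.imread(f'pics/w{n}.png').astype(int)[:60,190:310] for n in '89'];print('wrist diff',abs(a-b).mean())
E
```

```text
time: 19.7
eef_pos: [0.4299, 0.0429, 0.2513]
orientation: [3.082, 0.399, -0.27]
wrist_force: [-0.4, 0.2, -1.5]
opening: 0.038
grasp_force: 32.2
19.7 [0.4299 0.0429 0.2513] 0.03800452886122999 32.230380177497864 [-0.4324  0.1798 -1.4872] q [ 0.0384 -0.079   1.4995 -0.0397  1.8913  1.3422] 
 [[ 0.9523  0.2548 -0.168 ]
 [ 0.251  -0.967  -0.0442]
 [-0.1737 -0.0001 -0.9848]]
8 [291 167  20  18 273] [300.11 175.7 ] at .085 [0.4114 0.0211 0.085 ] on x=.551 [0.5515 0.0753 0.2385]
8 [281 230  22  25 340] [291.13 241.96] at .085 [0.6515 0.1017 0.085 ] on x=.551 [0.6353 0.0951 0.06  ]
9 [291 167  20  18 265] [300.2  175.86] at .085 [0.4119 0.0216 0.085 ] on x=.551 [0.5509 0.0754 0.2373]
9 [281 230  22  25 342] [291.24 241.94] at .085 [0.6514 0.102  0.085 ] on x=.551 [0.6352 0.0954 0.06  ]
wrist diff 2.266574074074074
```

The roll is up about 15 cm (its centre went from 0.085 to about 0.238 m) and holding still. The long roll hasn't moved, so I'm handing in.

```bash
python3 -c "from rig import hand_in; print(hand_in())"
```

```text
the job is handed in; nothing more can be done
None
```

The round roll is held still in the tongs about 15 cm above the pan, the long roll measured in the same place as before, and the job was handed in at about 20 s.

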